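# Sort the blue-capped reagent bottles into their trays

## Robot

A 6-joint arm with a two-finger parallel gripper is mounted at the origin on the work surface. World frame = base frame: x ahead of the robot, y to its left, z up, the work surface at z = 0. Lengths are in m, angles in rad, forces in N, time in s.
With the tool pointing down it reaches from about 0.35 to 0.775 m from the base axis. Payload 5.5 kg.
Tool frame: the origin (TCP) lies at the very end of the fingers, on their centre line; the grasp point (between the pads) lies 19 mm behind it; z points along the fingers, y is the line along which they close (so a half turn about z gives the same grasp; the last joint's range is limited). The gripper opens to 85 mm and grips with 20 to 120 N. Pads are 22 mm wide; open, the fingers measure 114 mm over their backs; the gripper's body (76 mm by 85 mm) begins 54 mm behind the grasp point. The pads swing forward as they close: fully open they stand 13 mm farther back than shut.
Start: joints at [-1.275, 0.313, 0.046, 1.304, 0, 1.431], TCP at [0.243, -0.521, 0.231] pointing down, gripper open.
Joint ranges: [-2.76, 2.76], [-0.86, 1.69], [-1.03, 1.26], [-2.2, 2.34], [-1.47, 1.5], [-3.14, 3.14]. Speed limits (rad/s): [2.57, 2.57, 3.14, 3.14, 3.14, 3.14].

## Interface

Orientations are given as a unit quaternion [w, x, y, z].
In Python, from workcell import get_state, read_camera, hand_in gives the robot as it stands.
- The arm moves only by the tool send_rows, never from a script. Its argument "increments" is a list of rows, each an object of numbers: "dx", "dy", "dz": the shift along the world's x, y, z in units of 25 mm (1.0 is 25 mm); "roll": the turn about the world's z in units of 8 degrees (1.0 is 8 degrees); "claw": the opening, from -1 (shut) to 1 (fully open). In form: [{"dx": .., "dy": .., "dz": .., "roll": .., "claw": ..}, ...]. A call has exactly 5 rows; each row is the pose to reach, as a shift and turn from the pose commanded when the call began; what a row does not reach only later rows make up. A row lasts 1/8 s, in which the tool goes at most 62.5 mm and 10.7 degrees, less where a joint would pass 70% of its speed; a pose out of reach is approached as far as the arm can. A call with a gripper value outside its range is refused whole. The fingers move at their own pace and stop on an object; "grip_force" is the grip in N (left out, the last holds). Time passes only in rows, so rows that repeat a pose let the fingers close, or fill a call up. It gives the time, the measured TCP pose, the force, the opening and the grip force at its end, in the units of the state.
- get_state(): the state, without advancing time (a new reading comes with each control period).
- read_camera(name): name is "side" or "top"; returns a dict with "image" (480x640x3 uint8, blue, green, red), "fx", "fy", "cx", "cy" (pixels), "dist_coeffs" ([k1, k2, p1, p2, k3] as OpenCV has them; the pictures are not rectified), "world_to_cam" (4x4, takes a point from world to camera coordinates). Camera axes: x right, y up, looking along -z (the intrinsics and any distortion apply to the point x, -y, -z); pixel columns grow to the right and rows downward; lengths in m; the calibration is good to about 2 mm. A picture is of the moment at which its call begins. There is no depth.
- hand_in(): hands the job in; it is judged then, once.
The state is a dict: "clock": time; "joint_pos": joint angles; "qvel": joint speeds; "tau": joint torques, N m; "tcp_pos": TCP position; "orientation": TCP orientation; "wrist_force": force on the tool from outside, world axes, zero at the start; "ft_torque": the same for the moment, N m; "finger_gap": finger opening in m; "grip_force": force on a finger pad.
Only numpy, scipy, OpenCV 4.12 (cv2) and the standard library are available. Lean on these libraries where they do the work, as an engineer would, in place of code of your own. Each camera call takes 0.05 s, during which the arm holds its last target. There are 200 camera calls.

## Task

Stand each of the three blue-capped amber bottles upright on the floor of its own tray: the large one in the green tray, the medium one in the red tray and the small one in the yellow tray. Set them down gently, without dropping or tipping them over, and let go. Leave the two white-capped bottles and the culture dish where they stand.

Things in the scene. Friction and masses are not known exactly. Their poses are not given: they have to be found in the camera images.
- large_blue: Large amber glass reagent bottle with a blue screw cap and a paper label, standing loose and upright. Height 100 mm in all; round body 58 mm in diameter, straight-sided up to 64 mm above the underside, then a shoulder of 14 mm, then the cap, 40 mm in diameter and 22 mm tall. About 140 to 280 g. Origin at the centre of the underside, z up along its axis.
- medium_blue: Medium amber glass reagent bottle with a blue screw cap and a paper label, standing loose and upright. Height 84 mm in all; round body 46 mm in diameter, straight-sided up to 50 mm above the underside, then a shoulder of 14 mm, then the cap, 32 mm in diameter and 20 mm tall. About 85 to 170 g. Origin at the centre of the underside, z up along its axis.
- small_blue: Small amber glass reagent bottle with a blue screw cap and a paper label, standing loose and upright. Height 66 mm in all; round body 36 mm in diameter, straight-sided up to 34 mm above the underside, then a shoulder of 14 mm, then the cap, 26 mm in diameter and 18 mm tall. About 40 to 85 g. Origin at the centre of the underside, z up along its axis.
- large_white: Large amber glass reagent bottle with a white screw cap and a paper label, standing loose and upright. Height 100 mm in all; round body 58 mm in diameter, straight-sided up to 64 mm above the underside, then a shoulder of 14 mm, then the cap, 40 mm in diameter and 22 mm tall. About 200 g. Origin at the centre of the underside, z up along its axis. Not to be moved.
- medium_white: Medium amber glass reagent bottle with a white screw cap and a paper label, standing loose and upright. Height 84 mm in all; round body 46 mm in diameter, straight-sided up to 50 mm above the underside, then a shoulder of 14 mm, then the cap, 32 mm in diameter and 20 mm tall. About 120 g. Origin at the centre of the underside, z up along its axis. Not to be moved.
- dish: Small closed culture dish, cream coloured under a clear lid, lying flat, loose, 60 mm in diameter and 15 mm high, 25 g. Not to be moved. Origin at the centre of the underside, z up along its axis.
- green_tray: Large green plastic square tray, open on top, fixed to the bench, 84 x 84 mm outside and 76 x 76 mm inside, 18 mm high, walls 4 mm, its inner floor 4 mm above the bench. Meant for the large blue-capped bottle. Origin at the centre of the underside, z up, x and y along its sides.
- red_tray: Medium red plastic square tray, open on top, fixed to the bench, 72 x 72 mm outside and 64 x 64 mm inside, 18 mm high, walls 4 mm, its inner floor 4 mm above the bench. Meant for the medium blue-capped bottle. Origin at the centre of the underside, z up, x and y along its sides.
- yellow_tray: Small yellow plastic square tray, open on top, fixed to the bench, 62 x 62 mm outside and 54 x 54 mm inside, 18 mm high, walls 4 mm, its inner floor 4 mm above the bench. Meant for the small blue-capped bottle. Origin at the centre of the underside, z up, x and y along its sides.
Mind the look-alikes: they are no part of the job. Leave any pink or turquoise look-alike of the large_blue alone.

How it is judged:
At the end, for the whole second after the job is handed in: Each blue-capped bottle stands on its tray's floor (large green, medium red, small yellow): within 16 mm of its centre, underside under 8 mm above the tray's underside, upright to 0.1 rad, at rest, released; white-capped bottles and dish upright, at rest, within 20 mm of their starts (horizontal distance between large_blue and green_tray below 0.016 m and z of large_blue in the frame of green_tray below 0.008 m and angle between each of large_blue, medium_blue, small_blue, large_white, medium_white, dish's own z axis and vertical below 0.1 rad and linear speed of each of large_blue, medium_blue, small_blue, large_white, medium_white, dish below 0.02 m/s and contact force between the fingers and large_blue below 0.1 N and horizontal distance between medium_blue and red_tray below 0.016 m and z of medium_blue in the frame of red_tray below 0.008 m and contact force between the fingers and medium_blue below 0.1 N and horizontal distance between small_blue and yellow_tray below 0.016 m and z of small_blue in the frame of yellow_tray below 0.008 m and contact force between the fingers and small_blue below 0.1 N and distance of each of large_white, medium_white, dish from where it was at the start of the episode below 0.02 m); the robot touches nothing.
It fails at once if a blue-capped bottle dropped or thrown (free of the fingers at over 0.7 m/s) ((linear speed of large_blue above 0.7 m/s and contact force between the fingers and large_blue below 0.01 N) or (linear speed of medium_blue above 0.7 m/s and contact force between the fingers and medium_blue below 0.01 N) or (linear speed of small_blue above 0.7 m/s and contact force between the fingers and small_blue below 0.01 N)).
It fails at once if a blue-capped bottle tipped over (more than 45 degrees) (angle between any of large_blue, medium_blue, small_blue's own z axis and vertical above 0.785 rad).
It fails at once if a white-capped bottle or the dish shifted by more than 20 mm (distance of any of large_white, medium_white, dish from where it was at the start of the episode above 0.02 m).
It fails at once if a white-capped bottle or the dish tipped by more than 0.3 rad (angle between any of large_white, medium_white, dish's own z axis and vertical above 0.3 rad).
It also fails if it takes over 83 s, if anything falls off the work surface, if the arm or the gripper's body presses on something with over 40 N, if the wrist force passes 120 N, or if a joint passes its speed limit or range.

## Working session

There is one attempt and no reset: what is moved stays moved. The work goes in short steps, Python scripts to look and compute and a tool call to move; the robot and the scene stay as the last step left them, time stands still between calls to the robot, and variables do not carry over. Pictures are saved under pics/ and viewed, at most 14 in all, crops included, and the job is handed in when it is done.

Besides the shell and the picture viewer there is one more tool, called after "Request:" by a JSON object that holds its "op" and its "data". send_rows: Moves the arm, as the interface text tells. Its arguments: {"type":"object","properties":{"increments":{"type":"array","items":{"type":"object","properties":{"dx":{"type":"number"},"dy":{"type":"number"},"dz":{"type":"number"},"roll":{"type":"number"},"claw":{"type":"number"}}}},"grip_force":{"type":"number"}},"required":["increments"]}

```bash
mkdir -p pics
cat > h.py <<'E'
import numpy as np, cv2
from workcell import get_state, read_camera
def cal(c):
    K=np.array([[c['fx'],0,c['cx']],[0,c['fy'],c['cy']],[0,0,1.]]); return K,np.array(c['dist_coeffs'],float),np.array(c['world_to_cam'])
def ray(c,u,v,z):
    K,d,T=cal(c); p=cv2.undistortPoints(np.array([[[u,v]]],float),K,d)[0,0]
    r=T[:3,:3].T@np.array([p[0],-p[1],-1]); o=-T[:3,:3].T@T[:3,3]
    return o+r*(z-o[2])/r[2]
def proj(c,P):
    K,d,T=cal(c); q=np.atleast_2d(P)@T[:3,:3].T+T[:3,3]; q=q*[1,-1,-1]
    return cv2.projectPoints(q,np.zeros(3),np.zeros(3),K,d)[0][:,0]
E
python3 - <<'E'
from h import *
for n in ('top','side'):
    c=read_camera(n); cv2.imwrite(f'pics/{n}0.png',c['image']); T=c['world_to_cam']; print(n,c['fx'],c['dist_coeffs'],-T[:3,:3].T@T[:3,3])
print(get_state())
E
```

```text
top 463.6699822266898 [0.01818667 0.         0.         0.         0.        ] [ 4.35415376e-01 -8.98774563e-04  9.26616605e-01]
side 504.0946890416789 [-0.04589662  0.          0.          0.          0.        ] [-0.12294859  0.61170866  0.69939931]
{'clock': 0.1, 'joint_pos': array([-1.27460790e+00,  3.13966876e-01,  4.50861562e-02,  1.30361257e+00,
       -2.63711078e-05,  1.43117020e+00]), 'qvel': array([ 7.10398118e-04, -1.59842473e-03,  2.87530723e-03, -5.92136398e-04,
       -1.41842498e-05,  6.15140461e-04]), 'tau': array([ 2.19362046e-03, -4.81729496e+01,  2.99242151e+01,  1.28229577e-02,
       -1.72805867e-04,  1.78131251e-05]), 'tcp_pos': array([ 0.24256903, -0.52081748,  0.23047177]), 'orientation': array([-8.44851852e-04,  9.76351653e-01,  2.16186795e-01, -7.94974529e-05]), 'wrist_force': array([-0.10584208, -0.19729763, -0.10121596]), 'ft_torque': array([-0.00710408, -0.00027196,  0.02509847]), 'grip_force': 0.0, 'finger_gap': 0.08523617453011094}
```

View pics/top0.png

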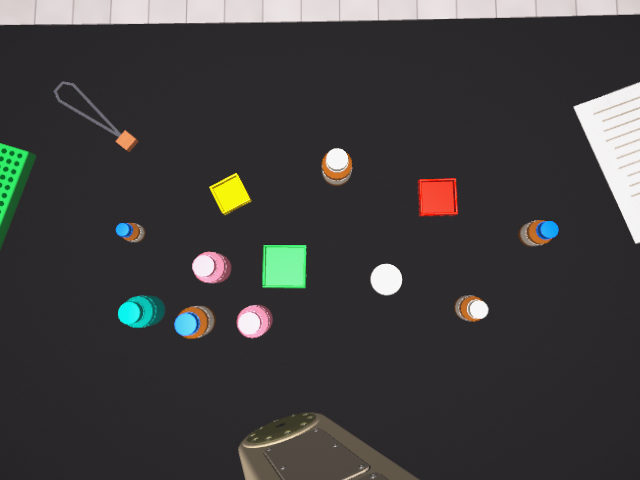

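View pics/side0.png

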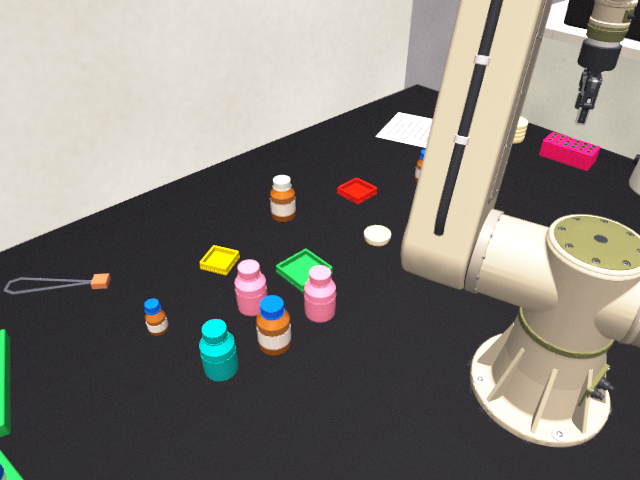

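Top view: the blue-capped amber bottles are large (188,324), medium (548,230) and small (124,230). White-capped bottles are at (337,160) and (478,309), and the dish is at (386,279). Trays: green (285,267), red (437,197), yellow (230,194).
Candidates for large_blue: amber/blue cap (188,324), all-turquoise (130,312), pink (205,266) and (250,322). Only (188,324) has an amber body with a blue cap and a label. I'll confirm that in a crop.

```bash
cat > m.py <<'E'
from h import *
def blobs(img,lo,hi,roi=None,amin=40):
    m=cv2.inRange(cv2.cvtColor(img,cv2.COLOR_BGR2HSV),lo,hi)
    cs,_=cv2.findContours(m,cv2.RETR_EXTERNAL,cv2.CHAIN_APPROX_NONE)
    return [c for c in cs if cv2.contourArea(c)>amin]
E
python3 - <<'E'
from m import *
c=read_camera('top'); im=c['image']
for n,lo,hi in [('blue',(98,120,60),(118,255,255)),('green',(50,80,60),(75,255,255)),('red',(0,200,80),(4,255,255)),('yel',(24,150,80),(34,255,255)),('white',(0,0,200),(180,30,255)),('turq',(80,120,60),(95,255,255)),('pink',(150,30,60),(178,255,255))]:
    for k in blobs(im,lo,hi):
        (u,v),r=cv2.minEnclosingCircle(k)
        if v<100: continue
        rc=cv2.minAreaRect(k)
        print(n,np.round([u,v,r],1),np.round(rc[0],1),np.round(rc[1],1),round(rc[2],1),'z=18mm:',ray(c,*rc[0],.018).round(4))
a=cv2.resize(im[240:360,100:290],None,fx=4,fy=4,interpolation=cv2.INTER_CUBIC)
cv2.imwrite('pics/crop1.png',a)
b=np.hstack([cv2.resize(im[y-25:y+25,x-33:x+33],None,fx=6,fy=6,interpolation=cv2.INTER_CUBIC) for x,y in ((130,232),(540,232))])
cv2.imwrite('pics/crop2.png',b)
E
```

```text
blue [186.5 324.   13.2] [186.4 323.4] [21.9 25.7] 83.7 z=18mm: [0.367 0.283 0.018]
blue [123.5 229.5   8.6] [123.5 229.5] [13. 17.] 90.0 z=18mm: [0.5514 0.4155 0.018 ]
blue [547.1 229.3  11.1] [547.  229.5] [17. 22.] 90.0 z=18mm: [ 0.5487 -0.4168  0.018 ]
green [284.  266.   30.4] [284.  266.5] [43. 44.] 90.0 z=18mm: [0.4772 0.0939 0.018 ]
green [  1.6 196.   53. ] [ 17.5 196. ] [106.  35.] 90.0 z=18mm: [0.6201 0.6336 0.018 ]
red [437.5 197.   25.2] [437.4 196.7] [37.  37.8] 87.3 z=18mm: [ 0.6147 -0.2085  0.018 ]
yel [230.  193.5  22.3] [229.9 193.8] [32.6 32.2] 63.4 z=18mm: [0.6228 0.2039 0.018 ]
white [248.6 323.   11.1] [248.5 322.5] [21. 21.] 90.0 z=18mm: [0.3689 0.1619 0.018 ]
white [477.  309.   10.4] [477. 309.] [18. 20.] 90.0 z=18mm: [ 0.3958 -0.2773  0.018 ]
white [386.1 278.8  15.5] [386. 279.] [30. 30.] 90.0 z=18mm: [ 0.4528 -0.105   0.018 ]
white [203.1 265.7  10.6] [203.  265.5] [19. 20.] 90.0 z=18mm: [0.4794 0.254  0.018 ]
white [336.5 159.5  11.9] [336.4 158.5] [20.5 21.8] 77.0 z=18mm: [ 0.6937 -0.0096  0.018 ]
white [630.5 162.4  79.9] [606.5 162.5] [159.  65.] 90.0 z=18mm: [ 0.6804 -0.5373  0.018 ]
turq [141.  312.   23.8] [141. 311.] [32. 46.] 90.0 z=18mm: [0.3908 0.3731 0.018 ]
pink [254.4 321.3  18.7] [254.1 320.7] [32.6 37.1] 63.4 z=18mm: [0.3723 0.1511 0.018 ]
pink [211.3 267.2  19.9] [211.5 267. ] [32. 39.] 90.0 z=18mm: [0.4764 0.2371 0.018 ]
```

View pics/crop1.png

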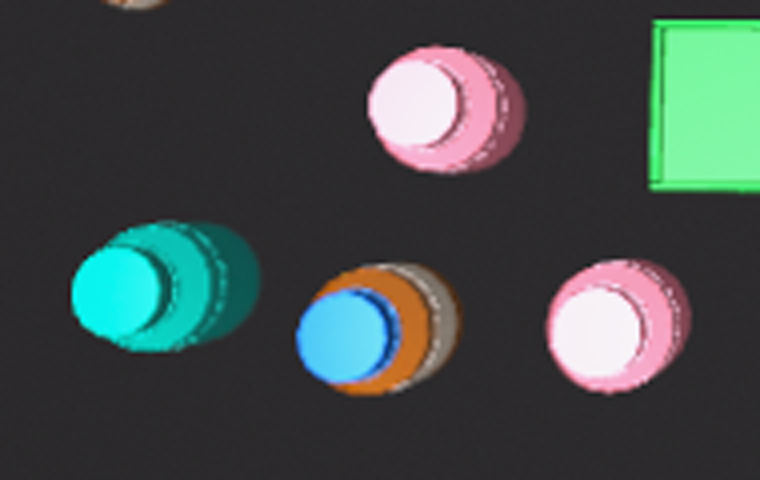

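View pics/crop2.png

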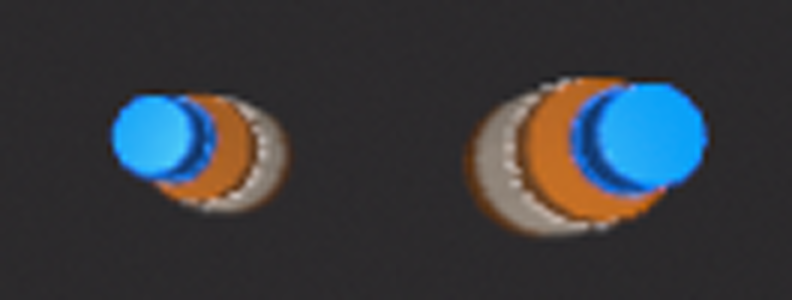

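Crop 1 confirms it: cap top at crop (343,336) → image (185.7,324). It's amber with a blue cap and a label, while its neighbours are all turquoise or all pink. Crop 2: small cap top → (122.5,229.7), medium cap top → (549.5,229.3). Next I compute the poses.

Run:
```python
from m import *
from scipy.optimize import least_squares
c=read_camera('top'); im=c['image']; s=read_camera('side')
print('gripper tcp',get_state()['tcp_pos'])
for n,u,v,h in [('large',185.5,323.9,.1),('medium',549.3,229.3,.084),('small',122.4,229.6,.066),('turq',(118/4)+100,(291/4)+240,.1),('pink1',203.1,265.7,.1),('pink2',248.6,322.8,.1),('lw',336.7,159,.1),('mw',478,309,.084),('dish',386,278.9,.015)]:
    p=ray(c,u,v,h); print(n,p.round(4),'side base/top px',proj(s,[[p[0],p[1],0],p]).round(0).tolist())
for n,lo,hi,S in [('green',(50,80,60),(75,255,255),.084),('red',(0,200,80),(4,255,255),.072),('yel',(24,150,80),(34,255,255),.062)]:
    k=[k for k in blobs(im,lo,hi,amin=500) if k[:,0,0].min()>100][0]
    m=cv2.moments(cv2.convexHull(k)); t=np.array([m['m10'],m['m01']])/m['m00']
    a=np.radians({'green':0,'red':-2,'yel':27}[n])
    def f(x):
        co=np.array([[i,j] for i in(-1,1) for j in(-1,1)])*S/2
        R=np.array([[np.cos(a),-np.sin(a)],[np.sin(a),np.cos(a)]]); co=co@R.T+x
        P=np.vstack([np.c_[co,0*co[:,0]+z] for z in (0,.018)])
        q=cv2.moments(cv2.convexHull(proj(c,P).astype(np.float32))); return np.array([q['m10'],q['m01']])/q['m00']-t
    x=least_squares(f,ray(c,*t,.018)[:2],diff_step=1e-2).x; print(n,x.round(4),t.round(1),'side',proj(s,[[*x,.004]]).round(0))
```

```text
gripper tcp [ 0.24265923 -0.52104461  0.2308886 ]
large [0.3723 0.259  0.1   ] side base/top px [[275.0, 342.0], [271.0, 302.0]]
medium [ 0.5408 -0.3907  0.084 ] side base/top px [[423.0, 179.0], [427.0, 151.0]]
small [0.5451 0.3956 0.066 ] side base/top px [[159.0, 328.0], [151.0, 303.0]]
turq [0.3917 0.3598 0.1   ] side base/top px [[222.0, 366.0], [214.0, 327.0]]
pink1 [0.4751 0.2308 0.1   ] side base/top px [[252.0, 305.0], [248.0, 266.0]]
pink2 [0.3744 0.1471 0.1   ] side base/top px [[319.0, 311.0], [319.0, 272.0]]
lw [ 0.6694 -0.0094  0.1   ] side base/top px [[283.0, 214.0], [281.0, 179.0]]
mw [ 0.3987 -0.259   0.084 ] side base/top px [[437.0, 221.0], [442.0, 191.0]]
dish [ 0.4531 -0.1053  0.015 ] side base/top px [[377.0, 238.0], [377.0, 232.0]]
green [0.4778 0.0944] [284.1 266.4] side [[304. 271.]]
red [ 0.6156 -0.2097] [437.2 197.1] side [[357. 192.]]
yel [0.6247 0.2058] [229.8 193.8] side [[219. 261.]]
```

Request:
{"op": "send_rows", "data": {"increments": [{"dx":2.4,"dy":1.0,"dz":0,"roll":1.3,"claw":1},{"dx":4.8,"dy":2.1,"dz":0,"roll":2.6,"claw":1},{"dx":7.2,"dy":3.1,"dz":0,"roll":3.9,"claw":1},{"dx":9.6,"dy":4.2,"dz":0,"roll":5.2,"claw":1},{"dx":11.9,"dy":5.2,"dz":0,"roll":6.5,"claw":1}], "grip_force": 45}}

```text
clock: 0.88
tcp_pos: [0.5308, -0.3952, 0.2313]
orientation: [0.0, 0.781, 0.625, -0.0]
wrist_force: [0.1, -1.5, 0.1]
finger_gap: 0.0856
grip_force: 0.0
```

Request:
{"op": "send_rows", "data": {"increments": [{"dx":0,"dy":0,"dz":-0.5,"roll":1.3,"claw":1},{"dx":0,"dy":0,"dz":-1,"roll":2.6,"claw":1},{"dx":0,"dy":0,"dz":-2,"roll":3.9,"claw":1},{"dx":0,"dy":0,"dz":-3,"roll":5.2,"claw":1},{"dx":0,"dy":0,"dz":-3.6,"roll":6.6,"claw":1}]}}

```text
clock: 1.5
tcp_pos: [0.5285, -0.3956, 0.1395]
orientation: [-0.001, 0.425, 0.905, 0.0]
wrist_force: [0.6, -0.0, 0.3]
finger_gap: 0.0855
grip_force: 0.0
```

Request:
{"op": "send_rows", "data": {"increments": [{"claw":1},{"claw":1},{"claw":1},{"claw":1},{"claw":1}]}}

```text
schema error: expected keys dx, dy, dz, roll, claw
```

Request:
{"op": "send_rows", "data": {"increments": [{"dx":0.49,"dy":0.2,"dz":0,"roll":0,"claw":1},{"dx":0.49,"dy":0.2,"dz":0,"roll":0,"claw":1},{"dx":0.49,"dy":0.2,"dz":0,"roll":0,"claw":1},{"dx":0.49,"dy":0.2,"dz":0,"roll":0,"claw":1},{"dx":0.49,"dy":0.2,"dz":0,"roll":0,"claw":1}]}}

```text
clock: 2.12
tcp_pos: [0.5413, -0.3914, 0.1417]
orientation: [0.0, 0.428, 0.904, -0.0]
wrist_force: [0.3, -0.6, 0.4]
finger_gap: 0.0856
grip_force: 0.0
```

Run:
```python
from m import *
c=read_camera('top'); cv2.imwrite('pics/t1.png',cv2.resize(c['image'][150:330,440:640],None,fx=3,fy=3))
```

```text
(no output)
```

View pics/t1.png

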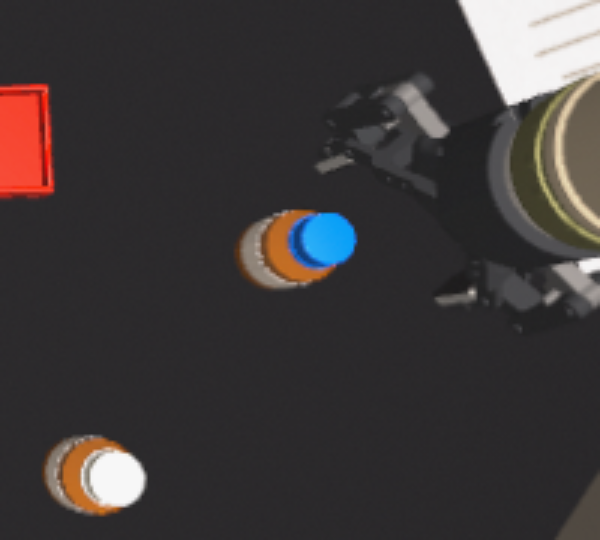

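Crop: the fingertips at (330,165) and (450,297) straddle the cap (328,239) once parallax is allowed for, so the alignment is right. Descending.

Request:
{"op": "send_rows", "data": {"increments": [{"dx":0,"dy":0,"dz":-1.0,"roll":0,"claw":1},{"dx":0,"dy":0,"dz":-2.2,"roll":0,"claw":1},{"dx":0,"dy":0,"dz":-3.4,"roll":0,"claw":1},{"dx":0,"dy":0,"dz":-4.4,"roll":0,"claw":1},{"dx":0,"dy":0,"dz":-4.9,"roll":0,"claw":1}]}}

```text
clock: 2.8
tcp_pos: [0.5404, -0.3906, 0.0172]
orientation: [-0.001, 0.428, 0.904, 0.0]
wrist_force: [-0.4, 0.6, 0.3]
finger_gap: 0.0854
grip_force: 0.0
```

Request:
{"op": "send_rows", "data": {"increments": [{"dx":0,"dy":0,"dz":0,"roll":0,"claw":1},{"dx":0,"dy":0,"dz":0,"roll":0,"claw":0.3},{"dx":0,"dy":0,"dz":0,"roll":0,"claw":0.1},{"dx":0,"dy":0,"dz":0,"roll":0,"claw":-0.1},{"dx":0,"dy":0,"dz":0,"roll":0,"claw":-0.5}]}}

```text
clock: 3.42
tcp_pos: [0.5421, -0.3919, 0.0203]
orientation: [0.001, 0.428, 0.904, -0.0]
wrist_force: [-0.6, 0.2, 5.7]
finger_gap: 0.0442
grip_force: 46.8
```

Request:
{"op": "send_rows", "data": {"increments": [{"dx":0,"dy":0,"dz":0,"roll":0,"claw":-1},{"dx":0,"dy":0,"dz":0,"roll":0,"claw":-1},{"dx":0,"dy":0,"dz":0,"roll":0,"claw":-1},{"dx":0,"dy":0,"dz":0,"roll":0,"claw":-1},{"dx":0,"dy":0,"dz":0,"roll":0,"claw":-1}]}}

```text
clock: 4.05
tcp_pos: [0.5421, -0.3919, 0.0203]
orientation: [0.001, 0.428, 0.904, -0.0]
wrist_force: [-0.9, 0.7, 6.9]
finger_gap: 0.0443
grip_force: 46.8
```

Request:
{"op": "send_rows", "data": {"increments": [{"dx":0,"dy":0,"dz":0.3,"roll":0,"claw":-1},{"dx":0,"dy":0,"dz":0.8,"roll":0,"claw":-1},{"dx":0,"dy":0,"dz":1.4,"roll":0,"claw":-1},{"dx":0,"dy":0,"dz":1.9,"roll":0,"claw":-1},{"dx":0,"dy":0,"dz":2.0,"roll":0,"claw":-1}]}}

```text
clock: 4.68
tcp_pos: [0.5421, -0.3919, 0.0706]
orientation: [0.001, 0.428, 0.904, -0.0]
wrist_force: [0.9, 0.5, -1.5]
finger_gap: 0.0446
grip_force: 46.2
```

Request:
{"op": "send_rows", "data": {"increments": [{"dx":0.3,"dy":0.8,"dz":0,"roll":0,"claw":-1},{"dx":1.0,"dy":2.4,"dz":0,"roll":0,"claw":-1},{"dx":1.8,"dy":4.4,"dz":0,"roll":0,"claw":-1},{"dx":2.5,"dy":6.2,"dz":0,"roll":0,"claw":-1},{"dx":2.9,"dy":7.2,"dz":0,"roll":0,"claw":-1}]}}

```text
clock: 5.3
tcp_pos: [0.6139, -0.207, 0.0681]
orientation: [-0.001, 0.427, 0.904, 0.0]
wrist_force: [0.4, -0.2, -1.5]
finger_gap: 0.0445
grip_force: 46.2
```

Request:
{"op": "send_rows", "data": {"increments": [{"dx":0,"dy":0,"dz":0,"roll":0,"claw":-1},{"dx":0,"dy":0,"dz":0,"roll":0,"claw":-1},{"dx":0,"dy":0,"dz":0,"roll":0,"claw":-1},{"dx":0,"dy":0,"dz":0,"roll":0,"claw":-1},{"dx":0,"dy":0,"dz":0,"roll":0,"claw":-1}]}}

```text
clock: 5.92
tcp_pos: [0.6136, -0.2119, 0.0688]
orientation: [0.0, 0.429, 0.904, 0.0]
wrist_force: [-0.0, -0.6, -0.8]
finger_gap: 0.0445
grip_force: 46.2
```

Run:
```python
from m import *
print(get_state()['wrist_force'])
c=read_camera('top'); s=read_camera('side')
cv2.imwrite('pics/t2.png',np.hstack([cv2.resize(c['image'][130:280,370:510],(420,450)),cv2.resize(s['image'][90:240,300:420],(360,450))]))
```

```text
[-0.03678387 -0.61453515 -0.75255235]
```

View pics/t2.png

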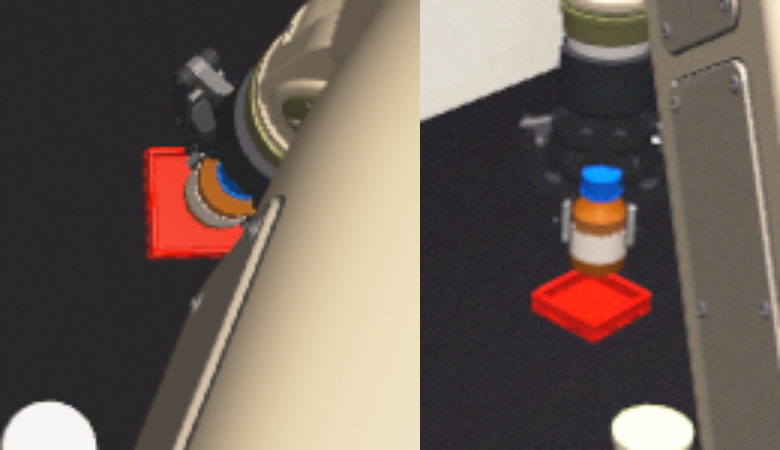

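Request:
{"op": "send_rows", "data": {"increments": [{"dx":0.08,"dy":0.09,"dz":-0.3,"roll":0,"claw":-1},{"dx":0.08,"dy":0.09,"dz":-0.8,"roll":0,"claw":-1},{"dx":0.08,"dy":0.09,"dz":-1.2,"roll":0,"claw":-1},{"dx":0.08,"dy":0.09,"dz":-1.5,"roll":0,"claw":-1},{"dx":0.08,"dy":0.09,"dz":-1.6,"roll":0,"claw":-1}]}}

```text
clock: 6.65
tcp_pos: [0.6153, -0.2087, 0.0278]
orientation: [-0.001, 0.428, 0.904, 0.0]
wrist_force: [-0.1, -0.9, -0.5]
finger_gap: 0.0442
grip_force: 46.2
```

Request:
{"op": "send_rows", "data": {"increments": [{"dx":0,"dy":0,"dz":-0.05,"roll":0,"claw":-1},{"dx":0,"dy":0,"dz":-0.1,"roll":0,"claw":-1},{"dx":0,"dy":0,"dz":-0.13,"roll":0,"claw":-1},{"dx":0,"dy":0,"dz":-0.16,"roll":0,"claw":-1},{"dx":0,"dy":0,"dz":-0.16,"roll":0,"claw":-1}]}}

```text
clock: 7.28
tcp_pos: [0.6158, -0.2089, 0.0249]
orientation: [0.0, 0.428, 0.904, 0.0]
wrist_force: [0.3, -1.1, -0.7]
finger_gap: 0.0444
grip_force: 46.2
```

Request:
{"op": "send_rows", "data": {"increments": [{"dx":0,"dy":0,"dz":-0.02,"roll":0,"claw":-1},{"dx":0,"dy":0,"dz":-0.04,"roll":0,"claw":-1},{"dx":0,"dy":0,"dz":-0.06,"roll":0,"claw":-1},{"dx":0,"dy":0,"dz":-0.06,"roll":0,"claw":-1},{"dx":0,"dy":0,"dz":-0.06,"roll":0,"claw":-1}]}}

```text
clock: 7.9
tcp_pos: [0.6159, -0.209, 0.0243]
orientation: [0.0, 0.428, 0.904, -0.0]
wrist_force: [-2.9, 0.8, 4.9]
finger_gap: 0.0446
grip_force: 47.0
```

Contact with the tray floor. Opening gradually, then lifting, while turning towards the large bottle.

Request:
{"op": "send_rows", "data": {"increments": [{"dx":0,"dy":0,"dz":0,"roll":0,"claw":0.15},{"dx":0,"dy":0,"dz":0,"roll":0,"claw":0.3},{"dx":0,"dy":0,"dz":0,"roll":0,"claw":0.6},{"dx":0,"dy":0,"dz":0,"roll":0,"claw":1},{"dx":0,"dy":0,"dz":0,"roll":0,"claw":1}]}}

```text
clock: 8.52
tcp_pos: [0.6158, -0.2089, 0.0232]
orientation: [-0.0, 0.428, 0.904, 0.0]
wrist_force: [-0.2, 0.9, -1.4]
finger_gap: 0.0854
grip_force: 0.0
```

Request:
{"op": "send_rows", "data": {"increments": [{"dx":0,"dy":0,"dz":1,"roll":0,"claw":1},{"dx":0,"dy":0,"dz":2.5,"roll":0,"claw":1},{"dx":0,"dy":0,"dz":4.5,"roll":0,"claw":1},{"dx":0,"dy":0,"dz":6.5,"roll":0,"claw":1},{"dx":0,"dy":0,"dz":7,"roll":0,"claw":1}]}}

```text
clock: 9.15
tcp_pos: [0.6176, -0.2098, 0.2029]
orientation: [0.004, 0.428, 0.904, 0.0]
wrist_force: [-0.5, 0.8, -0.1]
finger_gap: 0.0854
grip_force: 0.0
```

Request:
{"op": "send_rows", "data": {"increments": [{"dx":-1.2,"dy":2,"dz":0,"roll":0,"claw":1},{"dx":-2.4,"dy":4,"dz":0,"roll":0,"claw":1},{"dx":-3.6,"dy":6,"dz":0,"roll":0,"claw":1},{"dx":-4.9,"dy":8,"dz":0,"roll":0,"claw":1},{"dx":-6.0,"dy":10,"dz":0,"roll":0,"claw":1}]}}

```text
clock: 9.78
tcp_pos: [0.4639, 0.0425, 0.1975]
orientation: [-0.001, 0.428, 0.904, -0.0]
wrist_force: [0.8, 0.4, 0.6]
finger_gap: 0.0851
grip_force: 0.0
```

Request:
{"op": "send_rows", "data": {"increments": [{"dx":0,"dy":0,"dz":0,"roll":0,"claw":1},{"dx":0,"dy":0,"dz":0,"roll":0,"claw":1},{"dx":0,"dy":0,"dz":0,"roll":0,"claw":1},{"dx":0,"dy":0,"dz":0,"roll":0,"claw":1},{"dx":0,"dy":0,"dz":0,"roll":0,"claw":1}]}}

```text
clock: 10.4
tcp_pos: [0.4661, 0.0403, 0.1981]
orientation: [-0.0, 0.429, 0.903, -0.0]
wrist_force: [0.4, 0.1, -0.3]
finger_gap: 0.0857
grip_force: 0.0
```

Request:
{"op": "send_rows", "data": {"increments": [{"dx":-0.6,"dy":1.4,"dz":0,"roll":0,"claw":1},{"dx":-1.5,"dy":3.4,"dz":0,"roll":0,"claw":1},{"dx":-2.3,"dy":5.4,"dz":0,"roll":0,"claw":1},{"dx":-3.2,"dy":7.4,"dz":0,"roll":0,"claw":1},{"dx":-3.75,"dy":8.75,"dz":0,"roll":0,"claw":1}]}}

```text
clock: 11.02
tcp_pos: [0.3712, 0.2614, 0.1984]
orientation: [0.0, 0.428, 0.904, 0.0]
wrist_force: [0.6, -0.2, 0.0]
finger_gap: 0.0857
grip_force: 0.0
```

Request:
{"op": "send_rows", "data": {"increments": [{"dx":0,"dy":0,"dz":-0.5,"roll":0,"claw":1},{"dx":0,"dy":0,"dz":-1.2,"roll":0,"claw":1},{"dx":0,"dy":0,"dz":-1.8,"roll":0,"claw":1},{"dx":0,"dy":0,"dz":-1.8,"roll":0,"claw":1},{"dx":0,"dy":0,"dz":-1.8,"roll":0,"claw":1}]}}

```text
clock: 11.65
tcp_pos: [0.3725, 0.2594, 0.1535]
orientation: [0.0, 0.429, 0.904, 0.0]
wrist_force: [0.1, -0.3, -0.6]
finger_gap: 0.0854
grip_force: 0.0
```

Run:
```python
from m import *
c=read_camera('top'); s=read_camera('side')
a=cv2.resize(c['image'][140:380,90:510],(700,400)); 
cv2.imwrite('pics/t3.png',a)
for n,u in(('t',c),('s',s)):
    for k in blobs(u['image'],(98,120,60),(118,255,255)):
        (x,y),r=cv2.minEnclosingCircle(k); print(n,x,y,r,ray(u,x,y,.088).round(4))
```

```text
t 186.46774291992188 324.0215148925781 13.161792755126953 [0.3712 0.2611 0.088 ]
t 123.5 229.5 8.631438255310059 [0.5425 0.3834 0.088 ]
t 444.4583435058594 190.10714721679688 9.771663665771484 [ 0.613  -0.2056  0.088 ]
s 151.93243408203125 306.2837829589844 9.22865104675293 [0.5129 0.4067 0.088 ]
s 271.79730224609375 307.20269775390625 13.3184814453125 [0.3725 0.2586 0.088 ]
s 357.5 166.5 7.905794143676758 [ 0.6036 -0.1949  0.088 ]
```

View pics/t3.png

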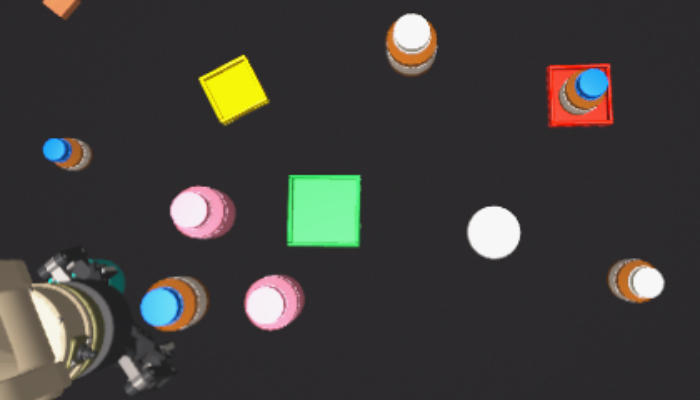

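The medium bottle stands upright in the red tray, centred at about (580,95), and the gripper is over the large bottle (160,307). Descending.

Request:
{"op": "send_rows", "data": {"increments": [{"dx":0,"dy":0,"dz":-1.0,"roll":0,"claw":1},{"dx":0,"dy":0,"dz":-2.2,"roll":0,"claw":1},{"dx":0,"dy":0,"dz":-3.4,"roll":0,"claw":1},{"dx":0,"dy":0,"dz":-4.4,"roll":0,"claw":1},{"dx":0,"dy":0,"dz":-4.8,"roll":0,"claw":1}]}}

```text
clock: 12.38
tcp_pos: [0.3717, 0.2595, 0.0326]
orientation: [-0.0, 0.428, 0.904, -0.0]
wrist_force: [-0.1, 0.1, -0.3]
finger_gap: 0.0852
grip_force: 0.0
```

Request:
{"op": "send_rows", "data": {"increments": [{"dx":0,"dy":0,"dz":0,"roll":0,"claw":1},{"dx":0,"dy":0,"dz":0,"roll":0,"claw":0.5},{"dx":0,"dy":0,"dz":0,"roll":0,"claw":0.3},{"dx":0,"dy":0,"dz":0,"roll":0,"claw":0.1},{"dx":0,"dy":0,"dz":0,"roll":0,"claw":-0.4}], "grip_force": 60}}

```text
clock: 13.0
tcp_pos: [0.373, 0.2602, 0.0349]
orientation: [0.001, 0.428, 0.904, 0.001]
wrist_force: [-1.5, -0.8, 6.7]
finger_gap: 0.0565
grip_force: 62.2
```

Request:
{"op": "send_rows", "data": {"increments": [{"dx":0,"dy":0,"dz":0,"roll":0,"claw":-1},{"dx":0,"dy":0,"dz":0,"roll":0,"claw":-1},{"dx":0,"dy":0,"dz":0,"roll":0,"claw":-1},{"dx":0,"dy":0,"dz":0,"roll":0,"claw":-1},{"dx":0,"dy":0,"dz":0,"roll":0,"claw":-1}]}}

```text
clock: 13.62
tcp_pos: [0.373, 0.2602, 0.0349]
orientation: [0.001, 0.428, 0.904, 0.001]
wrist_force: [-1.2, -1.1, 6.7]
finger_gap: 0.0559
grip_force: 62.2
```

Request:
{"op": "send_rows", "data": {"increments": [{"dx":0,"dy":0,"dz":0.3,"roll":0,"claw":-1},{"dx":0,"dy":0,"dz":0.9,"roll":0,"claw":-1},{"dx":0,"dy":0,"dz":1.7,"roll":0,"claw":-1},{"dx":0,"dy":0,"dz":2.5,"roll":0,"claw":-1},{"dx":0,"dy":0,"dz":3,"roll":0,"claw":-1}]}}

```text
clock: 14.25
tcp_pos: [0.3725, 0.26, 0.1097]
orientation: [0.001, 0.428, 0.904, 0.001]
wrist_force: [-0.3, -0.0, -1.5]
finger_gap: 0.0564
grip_force: 64.0
```

Request:
{"op": "send_rows", "data": {"increments": [{"dx":0,"dy":0,"dz":0.8,"roll":0,"claw":-1},{"dx":0,"dy":0,"dz":1.6,"roll":0,"claw":-1},{"dx":0,"dy":0,"dz":2.2,"roll":0,"claw":-1},{"dx":0,"dy":0,"dz":2.4,"roll":0,"claw":-1},{"dx":0,"dy":0,"dz":2.4,"roll":0,"claw":-1}]}}

```text
clock: 14.88
tcp_pos: [0.3721, 0.2598, 0.1683]
orientation: [0.0, 0.428, 0.904, 0.0]
wrist_force: [0.0, -0.5, -1.6]
finger_gap: 0.0565
grip_force: 64.1
```

Request:
{"op": "send_rows", "data": {"increments": [{"dx":0.4,"dy":-0.6,"dz":0,"roll":0,"claw":-1},{"dx":1.3,"dy":-2.0,"dz":0,"roll":0,"claw":-1},{"dx":2.5,"dy":-4.0,"dz":0,"roll":0,"claw":-1},{"dx":3.5,"dy":-5.6,"dz":0,"roll":0,"claw":-1},{"dx":4.2,"dy":-6.65,"dz":0,"roll":0,"claw":-1}]}}

```text
clock: 15.5
tcp_pos: [0.4775, 0.0916, 0.1673]
orientation: [-0.001, 0.429, 0.903, -0.0]
wrist_force: [0.4, 0.1, -2.8]
finger_gap: 0.0561
grip_force: 64.1
```

Request:
{"op": "send_rows", "data": {"increments": [{"dx":0,"dy":0,"dz":0,"roll":0,"claw":-1},{"dx":0,"dy":0,"dz":0,"roll":0,"claw":-1},{"dx":0,"dy":0,"dz":0,"roll":0,"claw":-1},{"dx":0,"dy":0,"dz":0,"roll":0,"claw":-1},{"dx":0,"dy":0,"dz":0,"roll":0,"claw":-1}]}}

```text
clock: 16.12
tcp_pos: [0.4768, 0.0941, 0.1684]
orientation: [0.0, 0.428, 0.904, 0.0]
wrist_force: [-0.8, 0.5, -2.0]
finger_gap: 0.0558
grip_force: 64.1
```

Request:
{"op": "send_rows", "data": {"increments": [{"dx":0.04,"dy":0,"dz":-0.6,"roll":0,"claw":-1},{"dx":0.04,"dy":0,"dz":-1.8,"roll":0,"claw":-1},{"dx":0.04,"dy":0,"dz":-3.1,"roll":0,"claw":-1},{"dx":0.04,"dy":0,"dz":-4.2,"roll":0,"claw":-1},{"dx":0.04,"dy":0,"dz":-4.8,"roll":0,"claw":-1}]}}

```text
clock: 16.75
tcp_pos: [0.4765, 0.0935, 0.0461]
orientation: [-0.001, 0.428, 0.904, -0.001]
wrist_force: [-1.1, -0.8, -2.1]
finger_gap: 0.0564
grip_force: 64.1
```

Request:
{"op": "send_rows", "data": {"increments": [{"dx":0,"dy":0,"dz":-0.1,"roll":0,"claw":-1},{"dx":0,"dy":0,"dz":-0.2,"roll":0,"claw":-1},{"dx":0,"dy":0,"dz":-0.26,"roll":0,"claw":-1},{"dx":0,"dy":0,"dz":-0.3,"roll":0,"claw":-1},{"dx":0,"dy":0,"dz":-0.3,"roll":0,"claw":-1}]}}

```text
clock: 17.38
tcp_pos: [0.4783, 0.0936, 0.0412]
orientation: [0.0, 0.428, 0.904, 0.0]
wrist_force: [0.3, 0.3, -2.0]
finger_gap: 0.0562
grip_force: 64.1
```

Request:
{"op": "send_rows", "data": {"increments": [{"dx":0,"dy":0,"dz":-0.02,"roll":0,"claw":-1},{"dx":0,"dy":0,"dz":-0.05,"roll":0,"claw":-1},{"dx":0,"dy":0,"dz":-0.05,"roll":0,"claw":-1},{"dx":0,"dy":0,"dz":-0.05,"roll":0,"claw":-1},{"dx":0,"dy":0,"dz":-0.05,"roll":0,"claw":-1}]}}

```text
clock: 18.0
tcp_pos: [0.4781, 0.0936, 0.0396]
orientation: [0.0, 0.428, 0.904, 0.0]
wrist_force: [-0.6, -0.3, -1.7]
finger_gap: 0.0563
grip_force: 64.1
```

Request:
{"op": "send_rows", "data": {"increments": [{"dx":0,"dy":0,"dz":-0.02,"roll":0,"claw":-1},{"dx":0,"dy":0,"dz":-0.05,"roll":0,"claw":-1},{"dx":0,"dy":0,"dz":-0.05,"roll":0,"claw":-1},{"dx":0,"dy":0,"dz":-0.05,"roll":0,"claw":-1},{"dx":0,"dy":0,"dz":-0.05,"roll":0,"claw":-1}]}}

```text
clock: 18.62
tcp_pos: [0.4781, 0.0936, 0.0389]
orientation: [0.0, 0.428, 0.904, 0.0]
wrist_force: [-2.3, 0.2, 5.4]
finger_gap: 0.0564
grip_force: 64.8
```

Request:
{"op": "send_rows", "data": {"increments": [{"dx":0,"dy":0,"dz":0,"roll":0,"claw":0.4},{"dx":0,"dy":0,"dz":0,"roll":0,"claw":0.55},{"dx":0,"dy":0,"dz":0,"roll":0,"claw":0.8},{"dx":0,"dy":0,"dz":0,"roll":0,"claw":1},{"dx":0,"dy":0,"dz":0,"roll":0,"claw":1}]}}

```text
clock: 19.25
tcp_pos: [0.4781, 0.0936, 0.0383]
orientation: [-0.0, 0.428, 0.904, 0.0]
wrist_force: [0.2, 0.5, 0.9]
finger_gap: 0.0856
grip_force: 0.0
```

Request:
{"op": "send_rows", "data": {"increments": [{"dx":0,"dy":0,"dz":1,"roll":0,"claw":1},{"dx":0,"dy":0,"dz":2.5,"roll":0,"claw":1},{"dx":0,"dy":0,"dz":4.3,"roll":0,"claw":1},{"dx":0,"dy":0,"dz":6,"roll":0,"claw":1},{"dx":0,"dy":0,"dz":6.4,"roll":0,"claw":1}]}}

```text
clock: 19.88
tcp_pos: [0.4798, 0.0936, 0.2013]
orientation: [0.002, 0.428, 0.904, 0.001]
wrist_force: [0.2, -0.4, -0.3]
finger_gap: 0.0856
grip_force: 0.0
```

Request:
{"op": "send_rows", "data": {"increments": [{"dx":0.4,"dy":1.8,"dz":0,"roll":0,"claw":1},{"dx":0.9,"dy":4,"dz":0,"roll":0,"claw":1},{"dx":1.4,"dy":6.2,"dz":0,"roll":0,"claw":1},{"dx":1.9,"dy":8.4,"dz":0,"roll":0,"claw":1},{"dx":2.3,"dy":10.4,"dz":0,"roll":0,"claw":1}]}}

```text
clock: 20.5
tcp_pos: [0.5353, 0.3553, 0.1968]
orientation: [-0.0, 0.428, 0.904, -0.001]
wrist_force: [0.5, -0.2, 0.3]
finger_gap: 0.0851
grip_force: 0.0
```

Request:
{"op": "send_rows", "data": {"increments": [{"dx":0.3,"dy":1.5,"dz":-1.0,"roll":0,"claw":1},{"dx":0.3,"dy":1.5,"dz":-2.5,"roll":0,"claw":1},{"dx":0.3,"dy":1.5,"dz":-3,"roll":0,"claw":1},{"dx":0.3,"dy":1.5,"dz":-3,"roll":0,"claw":1},{"dx":0.3,"dy":1.5,"dz":-3,"roll":0,"claw":1}]}}

```text
clock: 21.12
tcp_pos: [0.5439, 0.3909, 0.1249]
orientation: [0.001, 0.428, 0.904, 0.001]
wrist_force: [-0.0, -0.1, 0.3]
finger_gap: 0.0858
grip_force: 0.0
```

Run:
```python
from m import *
c=read_camera('top'); s=read_camera('side')
for k in blobs(c['image'],(98,120,60),(118,255,255)):
    (x,y),r=cv2.minEnclosingCircle(k); print(x,y,r,[ray(c,x,y,z)[:2].round(4) for z in (.104,.088,.066)])
cv2.imwrite('pics/s4.png',cv2.resize(s['image'][140:400,100:450],(700,520)))
```

```text
123.5 229.5 8.631438255310059 [array([0.5404, 0.3761]), array([0.5425, 0.3834]), array([0.5453, 0.3935])]
444.4583435058594 190.10714721679688 9.771663665771484 [array([ 0.6096, -0.2016]), array([ 0.613 , -0.2056]), array([ 0.6176, -0.2109])]
```

View pics/s4.png

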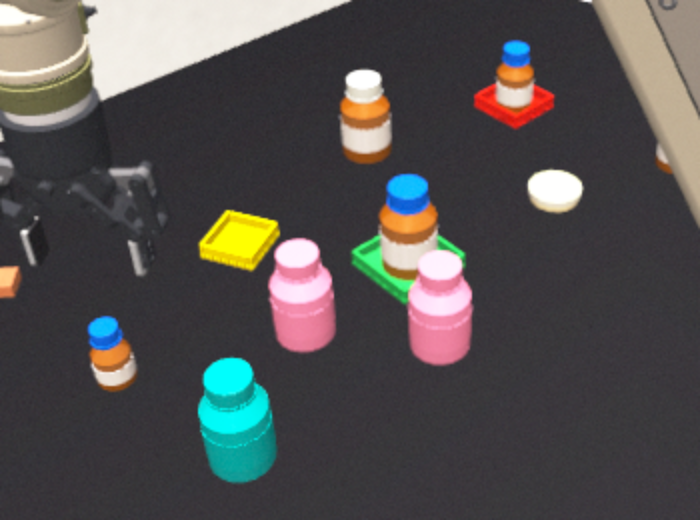

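The large bottle stands upright in the green tray (408,240) and the medium in the red (515,80). The small bottle (113,355) is clear to grasp, and the pads reach the fingertips.

Request:
{"op": "send_rows", "data": {"increments": [{"dx":0.05,"dy":0.17,"dz":-0.8,"roll":0,"claw":1},{"dx":0.05,"dy":0.17,"dz":-1.8,"roll":0,"claw":1},{"dx":0.05,"dy":0.17,"dz":-3.0,"roll":0,"claw":1},{"dx":0.05,"dy":0.17,"dz":-4.0,"roll":0,"claw":1},{"dx":0.05,"dy":0.17,"dz":-4.32,"roll":0,"claw":1}]}}

```text
clock: 21.85
tcp_pos: [0.544, 0.3948, 0.0148]
orientation: [-0.0, 0.428, 0.904, -0.0]
wrist_force: [-0.6, 0.4, 0.0]
finger_gap: 0.0852
grip_force: 0.0
```

Request:
{"op": "send_rows", "data": {"increments": [{"dx":0,"dy":0,"dz":0,"roll":0,"claw":1},{"dx":0,"dy":0,"dz":0,"roll":0,"claw":0.3},{"dx":0,"dy":0,"dz":0,"roll":0,"claw":0},{"dx":0,"dy":0,"dz":0,"roll":0,"claw":-0.2},{"dx":0,"dy":0,"dz":0,"roll":0,"claw":-0.5}], "grip_force": 35}}

```text
clock: 22.48
tcp_pos: [0.5448, 0.3957, 0.0165]
orientation: [0.0, 0.428, 0.904, 0.001]
wrist_force: [-0.8, 0.9, 6.5]
finger_gap: 0.0341
grip_force: 34.9
```

Request:
{"op": "send_rows", "data": {"increments": [{"dx":0,"dy":0,"dz":0,"roll":0,"claw":-1},{"dx":0,"dy":0,"dz":0,"roll":0,"claw":-1},{"dx":0,"dy":0,"dz":0,"roll":0,"claw":-1},{"dx":0,"dy":0,"dz":0,"roll":0,"claw":-1},{"dx":0,"dy":0,"dz":0,"roll":0,"claw":-1}]}}

```text
clock: 23.1
tcp_pos: [0.5449, 0.3957, 0.0165]
orientation: [0.001, 0.428, 0.904, 0.001]
wrist_force: [-0.3, -1.2, 5.4]
finger_gap: 0.0339
grip_force: 34.9
```

Request:
{"op": "send_rows", "data": {"increments": [{"dx":0,"dy":0,"dz":0.3,"roll":0,"claw":-1},{"dx":0,"dy":0,"dz":0.8,"roll":0,"claw":-1},{"dx":0,"dy":0,"dz":1.4,"roll":0,"claw":-1},{"dx":0,"dy":0,"dz":1.9,"roll":0,"claw":-1},{"dx":0,"dy":0,"dz":2.0,"roll":0,"claw":-1}]}}

```text
clock: 23.72
tcp_pos: [0.5453, 0.3959, 0.0672]
orientation: [0.001, 0.428, 0.904, 0.001]
wrist_force: [-0.5, 0.0, 0.0]
finger_gap: 0.0345
grip_force: 35.0
```

Request:
{"op": "send_rows", "data": {"increments": [{"dx":0.3,"dy":-0.8,"dz":0,"roll":0,"claw":-1},{"dx":1.0,"dy":-2.4,"dz":0,"roll":0,"claw":-1},{"dx":1.9,"dy":-4.5,"dz":0,"roll":0,"claw":-1},{"dx":2.7,"dy":-6.4,"dz":0,"roll":0,"claw":-1},{"dx":3.2,"dy":-7.6,"dz":0,"roll":0,"claw":-1}]}}

```text
clock: 24.35
tcp_pos: [0.6248, 0.2013, 0.0646]
orientation: [-0.0, 0.429, 0.903, -0.001]
wrist_force: [0.5, 0.3, 0.9]
finger_gap: 0.0345
grip_force: 35.0
```

Request:
{"op": "send_rows", "data": {"increments": [{"dx":0,"dy":0,"dz":0,"roll":0,"claw":-1},{"dx":0,"dy":0,"dz":0,"roll":0,"claw":-1},{"dx":0,"dy":0,"dz":0,"roll":0,"claw":-1},{"dx":0,"dy":0,"dz":0,"roll":0,"claw":-1},{"dx":0,"dy":0,"dz":0,"roll":0,"claw":-1}]}}

```text
clock: 24.98
tcp_pos: [0.624, 0.2061, 0.0653]
orientation: [0.0, 0.427, 0.904, 0.0]
wrist_force: [0.2, -1.7, -0.8]
finger_gap: 0.0346
grip_force: 35.0
```

Run:
```python
from m import *
s=read_camera('side'); c=read_camera('top')
cv2.imwrite('pics/s5.png',np.hstack([cv2.resize(s['image'][180:300,160:300],(420,360)),cv2.resize(c['image'][150:270,160:280],(360,360))]))
```

```text
(no output)
```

View pics/s5.png

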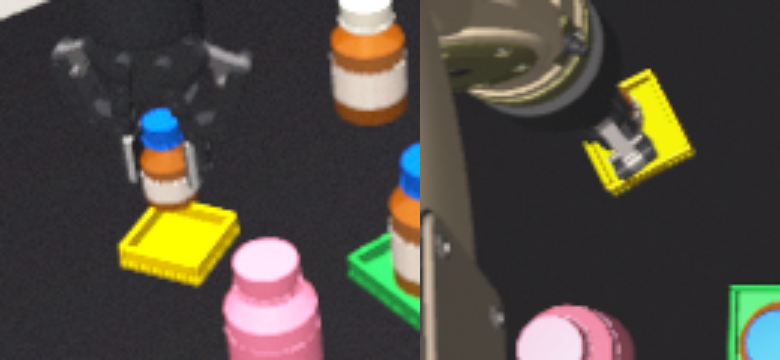

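The small bottle hangs upright over the yellow tray (side crop (165,160), tray (178,240)). Lowering.

Request:
{"op": "send_rows", "data": {"increments": [{"dx":0.02,"dy":0,"dz":-0.3,"roll":0,"claw":-1},{"dx":0.02,"dy":0,"dz":-0.8,"roll":0,"claw":-1},{"dx":0.02,"dy":0,"dz":-1.2,"roll":0,"claw":-1},{"dx":0.02,"dy":0,"dz":-1.5,"roll":0,"claw":-1},{"dx":0.02,"dy":0,"dz":-1.6,"roll":0,"claw":-1}]}}

```text
clock: 25.7
tcp_pos: [0.6243, 0.2052, 0.0243]
orientation: [-0.001, 0.428, 0.904, -0.0]
wrist_force: [-0.1, -0.0, -1.0]
finger_gap: 0.0342
grip_force: 35.0
```

Request:
{"op": "send_rows", "data": {"increments": [{"dx":0,"dy":0,"dz":-0.05,"roll":0,"claw":-1},{"dx":0,"dy":0,"dz":-0.1,"roll":0,"claw":-1},{"dx":0,"dy":0,"dz":-0.13,"roll":0,"claw":-1},{"dx":0,"dy":0,"dz":-0.15,"roll":0,"claw":-1},{"dx":0,"dy":0,"dz":-0.15,"roll":0,"claw":-1}]}}

```text
clock: 26.32
tcp_pos: [0.6248, 0.2053, 0.0217]
orientation: [0.0, 0.428, 0.904, 0.0]
wrist_force: [0.4, -0.5, 0.2]
finger_gap: 0.0345
grip_force: 35.0
```

Request:
{"op": "send_rows", "data": {"increments": [{"dx":0,"dy":0,"dz":-0.02,"roll":0,"claw":-1},{"dx":0,"dy":0,"dz":-0.04,"roll":0,"claw":-1},{"dx":0,"dy":0,"dz":-0.05,"roll":0,"claw":-1},{"dx":0,"dy":0,"dz":-0.05,"roll":0,"claw":-1},{"dx":0,"dy":0,"dz":-0.05,"roll":0,"claw":-1}]}}

```text
clock: 26.95
tcp_pos: [0.6249, 0.2053, 0.0205]
orientation: [0.0, 0.428, 0.904, 0.0]
wrist_force: [-0.1, -0.1, 2.6]
finger_gap: 0.0344
grip_force: 35.2
```

Contact. Releasing and retreating upwards.

Request:
{"op": "send_rows", "data": {"increments": [{"dx":0,"dy":0,"dz":0,"roll":0,"claw":-0.1},{"dx":0,"dy":0,"dz":0,"roll":0,"claw":0.1},{"dx":0,"dy":0,"dz":0,"roll":0,"claw":0.4},{"dx":0,"dy":0,"dz":0,"roll":0,"claw":0.8},{"dx":0,"dy":0,"dz":0,"roll":0,"claw":1}]}}

```text
clock: 27.58
tcp_pos: [0.6248, 0.2053, 0.0203]
orientation: [0.0, 0.428, 0.904, 0.0]
wrist_force: [0.6, 0.2, -0.8]
finger_gap: 0.0854
grip_force: 0.0
```

Request:
{"op": "send_rows", "data": {"increments": [{"dx":0,"dy":0,"dz":0.6,"roll":0,"claw":1},{"dx":0,"dy":0,"dz":2,"roll":0,"claw":1},{"dx":0,"dy":0,"dz":4,"roll":0,"claw":1},{"dx":0,"dy":0,"dz":6,"roll":0,"claw":1},{"dx":0,"dy":0,"dz":7,"roll":0,"claw":1}]}}

```text
clock: 28.2
tcp_pos: [0.6262, 0.2056, 0.2005]
orientation: [0.002, 0.428, 0.904, 0.002]
wrist_force: [0.2, -0.1, -0.4]
finger_gap: 0.0854
grip_force: 0.0
```

Request:
{"op": "send_rows", "data": {"increments": [{"dx":-1,"dy":2,"dz":0,"roll":0,"claw":1},{"dx":-2,"dy":4,"dz":0,"roll":0,"claw":1},{"dx":-3,"dy":6,"dz":0,"roll":0,"claw":1},{"dx":-4,"dy":8,"dz":0,"roll":0,"claw":1},{"dx":-4,"dy":8,"dz":0,"roll":0,"claw":1}]}}

```text
clock: 28.82
tcp_pos: [0.5224, 0.409, 0.1966]
orientation: [0.0, 0.425, 0.905, 0.001]
wrist_force: [0.1, -0.7, 0.2]
finger_gap: 0.0857
grip_force: 0.0
```

Request:
{"op": "send_rows", "data": {"increments": [{"dx":0,"dy":0,"dz":0,"roll":0,"claw":1},{"dx":0,"dy":0,"dz":0,"roll":0,"claw":1},{"dx":0,"dy":0,"dz":0,"roll":0,"claw":1},{"dx":0,"dy":0,"dz":0,"roll":0,"claw":1},{"dx":0,"dy":0,"dz":0,"roll":0,"claw":1}]}}

```text
clock: 29.45
tcp_pos: [0.5251, 0.4048, 0.1953]
orientation: [0.0, 0.428, 0.904, 0.0]
wrist_force: [-0.7, 0.1, -0.7]
finger_gap: 0.0854
grip_force: 0.0
```

Run:
```python
from m import *
c=read_camera('top'); s=read_camera('side')
for k in blobs(c['image'],(98,120,60),(118,255,255)):
    (x,y),r=cv2.minEnclosingCircle(k); print(x,y,r,[ray(c,x,y,z)[:2].round(4) for z in (.104,.088,.070)])
cv2.imwrite('pics/f.png',np.hstack([cv2.resize(c['image'][130:350,170:500],(480,320)),cv2.resize(s['image'][140:340,180:380],(320,320))]))
```

```text
444.4583435058594 190.10714721679688 9.771663665771484 [array([ 0.6096, -0.2016]), array([ 0.613 , -0.2056]), array([ 0.6168, -0.2099])]
224.35293579101562 188.23529052734375 7.685305118560791 [array([0.6154, 0.1948]), array([0.6189, 0.1987]), array([0.6229, 0.2029])]
```

View pics/f.png

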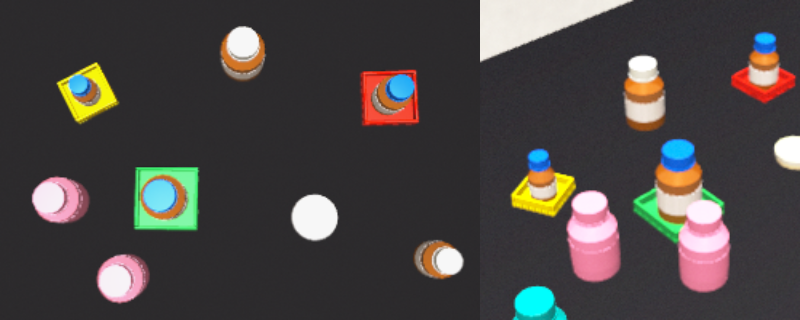

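All three blue-capped bottles stand upright and centred: yellow (85,92), green (163,198) and red (392,97). The white-capped bottles and the dish have not moved, so I'm handing in.

```bash
python3 -c "from workcell import hand_in; print(hand_in())"
```

```text
the job is handed in; nothing more can be done
None
```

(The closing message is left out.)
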